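# Open the test jig and clip the relay module onto its rail

### The arm

A 6-joint arm with a two-finger parallel gripper is mounted at the origin on a cart in front of the work surface, level with it; the furniture and walls round the work are solid. World frame = base frame: x ahead of the robot, y to its left, z up, the work surface at z = 0. Lengths are in mm, angles in rad, forces in N, time in s.
With the tool pointing down it reaches from about 275 to 750 mm from the base axis. Payload 10.2 kg.
Tool frame: the origin (TCP) lies midway between the tips of the shut fingers; the grasp point (between the pads) lies 19 mm behind it; z points along the fingers, y is the line along which they close (so a half turn about z gives the same grasp; the last joint's range is limited). The gripper opens to 85 mm and grips with 20 to 120 N. Pads are 22 mm wide; open, the fingers measure 114 mm over their backs; the gripper's body (76 mm by 85 mm) begins 54 mm behind the grasp point. The pads swing forward as they close: fully open they stand 13 mm farther back than shut.
Start: joints at [0.924, 0.313, 1.498, -0, 1.331, -0.223], TCP at [215.907, 478.555, 231.294] pointing down, gripper open.
Joint ranges: [-2.94, 2.94], [-0.97, 2.17], [0.19, 2.56], [-1.23, 4.37], [0.02, 3.11], [-2.88, 2.88]. Speed limits (rad/s): [2.39, 2.39, 3.01, 3.14, 3.14, 3.14].

### API

Orientations are given as a unit quaternion [w, x, y, z].
In Python, from rig import sense, capture, finish_job, find_in, place_of gives the robot as it stands. The module is installed in compiled form; this text tells all that it offers.
- The arm moves only by the shell command python3 -m jog 'ROWS' [FORCE]. ROWS is JSON, a list of rows, each an object of numbers: "tx", "ty", "tz": the shift along the tool's x, y, z in mm; "ax", "ay", "az": the turn, a rotation vector about the tool's x, y, z in rad; "jaw": the closure, from -1 (fully open) to 1 (shut), so that 0 is half open. In form: [{"tx": .., "ty": .., "tz": .., "ax": .., "ay": .., "az": .., "jaw": ..}, ...]. A call has 1 to 5 rows; each row shifts and turns the commanded pose from where the row before left it, along the tool's axes as they then stand; what a row does not reach is not made up. A row lasts 1/8 s, in which the tool goes at most 62.5 mm and 10.7 degrees, less where a joint would pass 70% of its speed; a pose out of reach is approached as far as the arm can. A call with a gripper value outside its range is refused whole. The fingers move at their own pace and stop on an object; FORCE is the grip in N (left out, the last holds). Time passes only in rows, so rows that do not move let the fingers close. It gives the time, the measured TCP pose, the force, the opening and the grip force at its end, in the units of the state.
- sense(): the state, without advancing time (a new reading comes with each control period).
- capture(name): name is "scene" or "side" or "wrist"; returns a dict with "color" (400x640x3 uint8, red, green, blue), "depth" (400x640 float32, mm along the optical axis (not along the pixel's ray), 0 where there is no reading), "fx", "fy", "cx", "cy" (pixels), "camera_from_world" (4x4, takes a point from world to camera coordinates); the wrist camera has in their place "mount" (4x4, takes a point from camera to tool coordinates, whose origin is the TCP and whose axes are the flange's). Camera axes: x right, y up, looking along -z (the intrinsics and any distortion apply to the point x, -y, -z); pixel columns grow to the right and rows downward; lengths in mm; the calibration is good to about 2 mm. A picture is of the moment at which its call begins: read the wrist's pose just before it.
- finish_job(): hands the job in; it is judged then, once.
Trained networks look in the newest picture that a camera, given by its name, has taken for a name from the list of things; names that differ only in an ending like _2 or _b are one class to them, and where a whole thing is asked for, a point or a joint stands for the part that bears it (a point fixed in the world has none). Each returns a list of dicts, best first, with "conf" (0 to 1); they miss things now and then, are a little off and sometimes report something else, mostly with a low value. They report only what shows in the picture. A call takes as long as a camera call. They do not tell look-alikes from the thing itself.
- find_in(query, camera): "centre" ([column, row] in pixels, amid what is visible of it).
- place_of(query, camera): "centre" ([column, row] in pixels: a listed point, or the origin of a listed thing).
The state is a dict: "time_s": time; "joints": joint angles; "dq": joint speeds; "tau": joint torques, N m; "eef_pos": TCP position; "ee_rot": TCP orientation; "force": force on the tool from outside, world axes, zero at the start; "wrist_torque": the same for the moment, N m; "grip_width": opening from 0.0 (shut) to 1.0 (fully open); "grip_force": force on a finger pad.
Only numpy, scipy, OpenCV 4.12 (cv2) and the standard library are available. Lean on these libraries where they do the work, as an engineer would, in place of code of your own. Each camera call takes 0.05 s, during which the arm holds its last target. There are 200 camera calls.

### The job

Press the release button on the sloping end of the test jig so that its lid springs fully open. Then take the grey relay module that stands on the bench, lean it over toward the jig's button side by about 30 degrees, hook the lip at its lowered end under the button-side edge of the rail inside the jig, between the two end stops, and rock it down until its sprung foot clicks under the other edge and it sits flat on the rail. Let go of it, leave the lid open, and do not shift the roll of tape or the ball bearing.

Things in the scene. Friction and masses are not known exactly. Their poses are not given: they have to be found in the camera images.
- jig: Clamshell test jig fixed to the bench, button side to the right of the robot: yaw 74 to 104 degrees. Axes: x from button (front) to hinge (back), y left, z up. Origin on the bench under the middle of the rail. Grey base: rim x -79 to 123, y -95 to 95 mm, top at z 45; inner floor z 12. A contact block (x 78 to 98, y -50 to 50) rises to z 31. In front, a 100 mm wide console slopes from (x -131, z 8) up to (x -79, z 44.5).
- button (a joint): Travel of the round release button along its axis: 0 out, 0.008 m fully pressed. Sprung: about 2 N to start, 6 N fully pressed. It frees the lid at about 5 mm of travel and comes back when released.
- button_top (a point): Centre of the button's outer face: aluminium, 32 mm across, 12 mm proud of the console. Its axis leans 35 degrees from vertical: press along (0.574, 0, -0.819) in jig axes, this point's own -z. The lid's front edge flies up about 35 mm behind the button, so the pressing tool must lean back along the button's axis to stay clear of it.
- lid (a joint): Lid angle: 0 shut and latched, 1.85 rad open at its stop. Freed by the button, its spring swings it open in about 2 s and holds it there.
- lid_hinge (a point): Middle of the lid's hinge line, which runs along the jig's y at jig x 121, z 46 mm. The black-framed lid with a clear window is 198 x 190 mm and 55 mm deep; shut it covers z 46 to 101 mm; open it stands behind this line, leaning back, up to 0.24 m high.
- rail_top (a point): Middle of the rail's top face, 36 mm above the bench; axes as the jig's. Steel rail along y, 110 mm long; flange 35 mm wide (x -17.5 to 17.5), 3 mm thick, on a web 10 mm wide, 21 mm free below the flange. Two end stops, 9 mm higher than the rail, leave y -40 to 40 mm for the 50 mm wide module.
- near_edge (a point): Middle of the rail's upper edge on the button side, at (-17.5, 0, 0) mm from rail_top, axes as the jig's. The module's slot corner comes here, and here it is rocked down.
- module: Relay module, 0.11 to 0.2 kg, upright on the bench right of the jig, lip end (-x) to the right, yaw 65 to 112 degrees. Origin: middle of its underside. 75 mm long (x), 50 mm wide (y), 70 mm high: grey block z 14 to 48, black upper block x -24 to 24, z 48 to 70, same width. Rail slot below, roof at z 14, from x -19 to the foot. Seated: origin 14 mm under rail_top, axes as the jig's.
- grip (a point): Where to grip the module: between its two flat sides, at module (0, 0, 50) mm; close across the module's y, 50 mm wide.
- slot (a point): Inner corner of the module's slot at the lip end, module (-17.8, 0, 14) mm; axes as the module's. To hook: pitch the +x end up about 30 degrees, start with this point 15 mm or more short of near_edge and about 1 mm above it, move along the jig's +x until it meets near_edge, then rotate the module flat about that edge. The slot's mouth has 2 to 3 mm to spare.
- lip (a point): Tip of the fixed lip, middle of its upper edge, at module (-14.5, 0, 5.5) mm. The lip is full width, 4 mm thick, juts 4.5 mm from the leg (x -28 to -19, down to z 0) toward +x, and lies 8.5 mm below the slot's roof.
- foot (a joint): Travel of the module's sprung foot (dark steel; its tab juts 8 mm out of the +x end): 0 out, up to 0.007 m as it is pushed along the module's +x. Its sloping nose rides over the rail's hinge-side edge while the module is rocked down (5 to 12 N downward there) and springs back to 0 as it clicks under it.
- tape: Roll of masking tape lying flat, 104 mm across and 25 mm high; origin: middle of its underside. Bystander.
- bearing: Ball bearing lying flat, 47 mm across and 14 mm high; origin: middle of its underside. Bystander.
Things that resemble listed ones, but are neither listed nor needed, are in the scene too. There is more than one size of the module; the job needs the smallest.

How it is judged:
By the outcome, as a careful person would: the job done as asked, in the order asked, and still so for the second after the job is handed in, with the robot touching nothing.
It also fails if it takes over 58 s, if anything falls off the work surface, if the arm or the gripper's body presses on something with over 40 N, if the wrist force passes 120 N, or if a joint passes its speed limit or range.

## Working session

There is one attempt and no reset: what is moved stays moved. The work goes in short steps, Python scripts to look and compute and a shell command to move; the robot and the scene stay as the last step left them, time stands still between calls to the robot, and variables do not carry over. Pictures are saved under pics/ and viewed, at most 10 in all, crops included, and the job is handed in when it is done.

```bash
mkdir -p pics; cat > h.py <<'E'
import numpy as np, cv2
from rig import sense, capture, finish_job, find_in, place_of
from scipy.spatial.transform import Rotation as R
def rot(q): return R.from_quat([q[1],q[2],q[3],q[0]]).as_matrix()
def cam(name):
    s=sense(); c=capture(name)
    if 'mount' in c:
        T=np.eye(4); T[:3,:3]=rot(s['ee_rot']); T[:3,3]=s['eef_pos']; c['w']=T@np.array(c['mount'])
    else: c['w']=np.linalg.inv(np.array(c['camera_from_world']))
    return c
def ray(c,u,v):
    d=np.array([(u-c['cx'])/c['fx'],-(v-c['cy'])/c['fy'],-1.0]); w=c['w']
    return w[:3,3],w[:3,:3]@d
def atz(c,u,v,z):
    o,d=ray(c,u,v); return o+d*(z-o[2])/d[2]
def atd(c,u,v):
    u0,v0=int(round(u)),int(round(v)); p=c['depth'][max(v0-2,0):v0+3,max(u0-2,0):u0+3]; p=p[p>0]
    if len(p)==0: return np.full(3,np.nan)
    o,d=ray(c,u,v); return o+d*np.median(p)
def proj(c,P):
    p=np.linalg.inv(c['w'])@np.r_[P,1]; return c['cx']+c['fx']*p[0]/-p[2], c['cy']-c['fy']*p[1]/-p[2]
def cloud(c):
    v,u=np.mgrid[:400,:640]; d=c['depth']
    P=np.stack([(u-c['cx'])/c['fx']*d,-(v-c['cy'])/c['fy']*d,-d],-1)
    return P@c['w'][:3,:3].T+c['w'][:3,3]
def save(n,c): cv2.imwrite('pics/'+n,c['color'][:,:,::-1])
E
cat > a.py <<'E'
from h import *
np.set_printoptions(precision=1,suppress=True)
print({k:v for k,v in sense().items()})
ims=[]
for n in ['scene','side']:
    c=cam(n); save(n+'0.png',c); print(n,{k:c[k] for k in c if k not in('color','depth','camera_from_world')})
    for q in ['button_top','lid_hinge','module','grip','lip','slot','tape','bearing','jig','rail_top','near_edge']:
        for d in place_of(q,n)[:4]: print(q,round(d['conf'],2),np.array(d['centre']),atd(c,*d['centre']))
E
python3 a.py
```

```text
{'time_s': 0.0, 'joints': array([ 0.9,  0.3,  1.5,  0. ,  1.3, -0.2]), 'dq': array([ 0.,  0.,  0., -0., -0., -0.]), 'tau': array([  0. , -41.2, -26. ,  -0. ,   0. ,  -0. ]), 'eef_pos': array([215.7, 478.3, 230.7]), 'ee_rot': array([-0. ,  0.2,  1. , -0. ]), 'force': array([ 0.1, -0.9, -0.5]), 'wrist_torque': array([ 0., -0.,  0.]), 'grip_force': 0.0, 'grip_width': 0.9971529474516397}
scene {'fx': 424.3463132875156, 'fy': 424.3463132875156, 'cx': 321.2669442385879, 'cy': 204.42959236660684, 'w': array([[   0.6,    0.6,   -0.5, -123.9],
       [  -0.8,    0.4,   -0.4, -709.4],
       [   0. ,    0.6,    0.8, 1182. ],
       [   0. ,    0. ,    0. ,    1. ]])}
button_top 0.45 [329.6 219.7] [ 597.9 -251.3   38. ]
lid_hinge 0.8 [274.1 190.9] [553.2 -55.9 100.3]
module 0.73 [340.1 175.8] [ 768.5 -182.1   60.3]
module 0.64 [346.3 276. ] [ 448.7 -412.2   38.2]
module 0.63 [408.6 301.8] [ 464.7 -610.3   67. ]
grip 0.68 [414.1 290.2] [ 489.7 -609.4   96.7]
grip 0.55 [344.1 266.4] [ 456.9 -397.4   69.6]
grip 0.27 [348.6 276. ] [ 450.3 -419.2   43. ]
lip 0.86 [353.3 277.8] [ 454.9 -433.3   39.5]
[... 1007 characters left out ...]
odule 0.31 [402.8 238.4] [ 470.8 -406.    71.1]
grip 0.98 [465.6 215.7] [ 498.  -586.4   97.8]
grip 0.93 [401.2 239.9] [ 467.3 -400.6   70.8]
grip 0.77 [291.9 149.4] [ 800.4 -145.9   95.5]
lip 0.94 [401.5 247.1] [ 447.6 -396.6   68. ]
lip 0.68 [294.5 165.8] [ 769.8 -147.7   52.4]
lip 0.62 [457.1 219.3] [ 500.3 -569.1   77.5]
lip 0.61 [298.4 222.7] [ 549.4 -131.1   99.1]
slot 0.96 [403.5 239.2] [ 468.6 -407.6   70.1]
slot 0.81 [455.8 219.5] [ 503.7 -568.7   70. ]
slot 0.65 [295.8 164.2] [ 767.8 -151.9   62.6]
tape 0.77 [187.5 236.2] [608.5 190.   -0. ]
tape 0.47 [404.8 241.9] [ 459.9 -408.7   70.8]
bearing 0.57 [340.2 276.2] [ 413.2 -224.3   11.9]
jig 0.75 [300.4 226. ] [ 538.4 -135.    99.7]
```

```bash
python3 -c "
import cv2
a=cv2.imread('pics/scene0.png')[130:350,200:500];b=cv2.imread('pics/side0.png')[120:320,170:520]
cv2.imwrite('pics/s0.png',cv2.resize(a,None,fx=2.66,fy=2.66));cv2.imwrite('pics/d0.png',cv2.resize(b,None,fx=2.28,fy=2.28))"
```

```text
(no output)
```

View pics/s0.png

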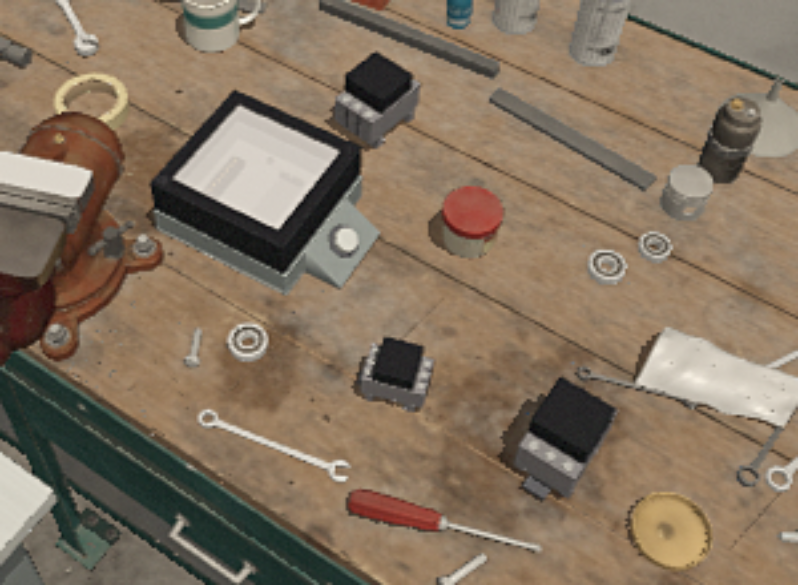

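View pics/d0.png

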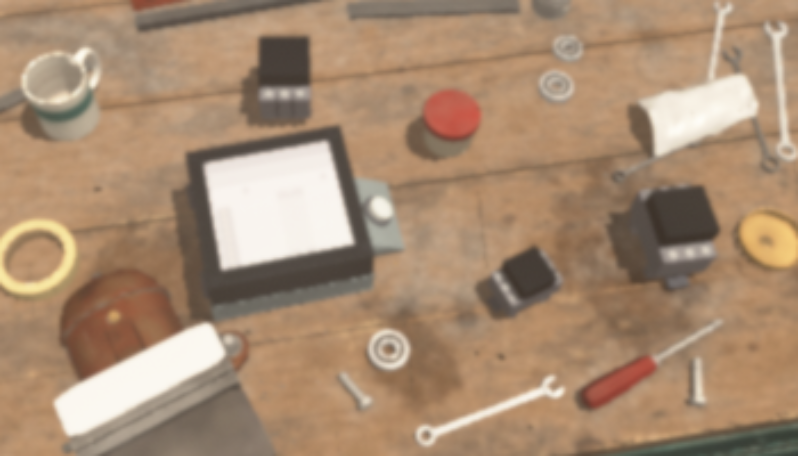

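The pictures show the shut jig in the middle, with its button to the right at scene px (330,220). The smallest module is at scene px (349,267), with two larger look-alikes at (341,165) and (413,290). Next I'll get poses from the depth images.

```bash
cat > b.py <<'E'
from h import *
np.set_printoptions(precision=1,suppress=True)
def rect(P,ctr,r,z0,z1):
    m=(np.hypot(P[...,0]-ctr[0],P[...,1]-ctr[1])<r)&(P[...,2]>z0)&(P[...,2]<z1)
    return P[m]
for n in ['scene','side']:
    c=cam(n);P=cloud(c); P[c['depth']==0]=np.nan
    for nm,ct,r,z0,z1 in [('lid',(555,-135),175,94,108),('mtop',(458,-407),50,64,76),('mgrey',(458,-407),60,40,54),('butt',(605,-252),25,30,70),('tape',(620,170),90,15,35),('bearing',(423,-226),35,8,20),('vise',(450,60),200,30,400)]:
        Q=rect(P,ct,r,z0,z1)
        if len(Q)<4: print(n,nm,len(Q));continue
        b=cv2.minAreaRect(Q[:,:2].astype(np.float32)); print(n,nm,len(Q),'z',np.median(Q[:,2]),Q[:,2].max(),'c',np.array(b[0]),'size',np.array(b[1]),'ang',b[2],'min',Q.min(0),'max',Q.max(0))
    print(place_of('button_top',n)[:1],place_of('lid_hinge',n)[:1],place_of('module',n)[:3])
    for nm,P0 in [('foot?',0)]:
        for d in find_in('foot',n)[:4]: print('foot',round(d['conf'],2),np.array(d['centre']),atd(c,*d['centre']))
        for d in find_in('button',n)[:2]: print('button',round(d['conf'],2),np.array(d['centre']),atd(c,*d['centre']),atz(c,*d['centre'],36))
E
python3 b.py
```

```text
scene lid 2608 z 99.5934713841965 107.74495677922664 c [572.3 -94.1] size [232.9 255.4] ang 4.301835060119629 min [ 448.2 -223.9   94. ] max [693.   29.1 107.7]
scene mtop 234 z 69.78179934220839 75.92506138610997 c [ 471.1 -407.9] size [51.9 47.9] ang 16.43090057373047 min [ 442.  -436.8   64.6] max [ 501.  -380.    75.9]
scene mgrey 165 z 47.474740551965624 53.97909592793917 c [ 470.7 -408.2] size [51.7 74.8] ang 17.78627586364746 min [ 436.5 -448.7   40.1] max [ 505.1 -366.2   54. ]
scene butt 81 z 36.78466499381739 47.79251297389919 c [ 603.2 -243.4] size [42.4 30.6] ang 33.523197174072266 min [ 581.8 -263.    30.2] max [ 628.5 -228.5   47.8]
scene tape 192 z 23.243141817058813 31.535203446643436 c [614.5 192. ] size [ 86.  103.4] ang 23.061307907104492 min [561.9 137.2  15. ] max [659.3 242.8  31.5]
scene bearing 132 z 13.233530238889898 18.777888389855434 c [ 421.2 -228.5] size [46.4 45. ] ang 36.133785247802734 min [ 397.2 -252.2    8.1] max [ 445.4 -204.2   18.8]
scene vise 4495 z 151.69886360581927 222.57480568222172 c [436.   10.8] size [239.8 391.3] ang 72.57548522949219 m
[... 1310 characters left out ...]
ze [44.1 45.8] ang 80.09708404541016 min [ 400.  -247.8    8.4] max [ 446.  -202.2   19.2]
side vise 8072 z 209.6007858226834 221.4611981254052 c [438.2  17.9] size [250.5 394.8] ang 72.57910919189453 min [ 250.1 -133.2   30. ] max [636.1 148.2 221.5]
[{'centre': [188.1, 235.8], 'conf': 0.67}] [{'centre': [258.1, 221.3], 'conf': 0.8}] [{'centre': [294.7, 162.4], 'conf': 0.96}, {'centre': [393.9, 247.0], 'conf': 0.77}, {'centre': [457.9, 225.9], 'conf': 0.72}]
foot 0.62 [466.  245.5] [ 446.9 -599.     7.2]
foot 0.27 [295.5 216.8] [ 567.7 -125.7  100.6]
button 0.7 [400.8 243.9] [ 455.6 -396.1   71.6] [ 470.1 -406.6   36. ]
button 0.55 [334.  212.2] [ 596.9 -239.8   40.5] [ 599.3 -240.4   36. ]
```

```bash
cat > c.py <<'E'
from h import *
np.set_printoptions(precision=1,suppress=True)
for n in ['scene','side']:
    c=cam(n);P=cloud(c); g=c['color'].max(-1)
    m=((c['depth']>0)&(P[...,2]>95)&(P[...,2]<106)&(g<70)&(np.hypot(P[...,0]-555,P[...,1]+135)<170)).astype(np.uint8)
    k,l,st,_=cv2.connectedComponentsWithStats(m); i=1+np.argmax(st[1:,4]); Q=P[l==i][:,:2]
    b=cv2.minAreaRect(Q.astype(np.float32)); print(n,len(Q),np.array(b[0]),np.array(b[1]),b[2])
    V=P[(c['depth']>0)&(P[...,2]>110)&(P[...,0]>150)]; print('high',V.min(0),V.max(0))
    for z in (110,150,200,250):
        W=V[V[:,2]>z]; 
        if len(W): print(z,W.min(0),W.max(0),len(W))
E
python3 c.py
```

```text
scene 933 [ 592.3 -119.7] [193.3 200.4] 3.2227604389190674
high [  150.  -1103.4   110. ] [1334.6 1819.9  606.2]
110 [  150.  -1103.4   110. ] [1334.6 1819.9  606.2] 38418
150 [  150.  -1084.3   150. ] [1334.6 1809.1  606.2] 32649
200 [  150.  -1021.3   200. ] [1334.6 1376.1  606.2] 28683
250 [ 150.  -975.1  250. ] [1334.6  652.   606.2] 12654Traceback (most recent call last):
  File "c.py", line 6, in <module>
    k,l,st,_=cv2.connectedComponentsWithStats(m); i=1+np.argmax(st[1:,4]); Q=P[l==i][:,:2]
                                                      ~~~~~~~~~^^^^^^^^^^
    return _wrapfunc(a, 'argmax', axis=axis, out=out, **kwds)
    return bound(*args, **kwds)
ValueError: attempt to get argmax of an empty sequence
```

View pics/side0.png

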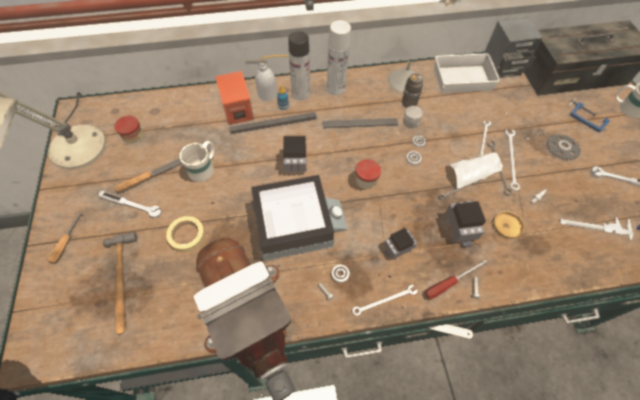

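Lid fit: centre (592,-120), yaw about 93.2°. That puts the jig origin at about (593.5,-141.7) and the button top at about (600,-253,36), which agrees with the network's result. Next, a planning helper.

```bash
cat >> h.py <<'E'
JO=np.array([593.5,-141.7,0]); JY=93.2
def Jr(yaw=None): return R.from_euler('z',JY if yaw is None else yaw,degrees=True).as_matrix()
def jw(p): return JO+Jr()@np.array(p,float)
def orient(lean,yaw=None):
    "tool x along jig x, tool leaned back toward the button side by lean deg"
    a=np.radians(lean); x=[np.cos(a),0,np.sin(a)]; z=[np.sin(a),0,-np.cos(a)]
    return Jr(yaw)@np.array([x,[0,-1,0],z]).T
def plan(waypts,p=None,Rm=None,maxmm=50,maxdeg=9):
    "waypts: list of (pos,R,n or None); prints rows"
    s=sense(); p=np.array(s['eef_pos']) if p is None else p; Rm=rot(s['ee_rot']) if Rm is None else Rm
    for q,Q,n in waypts:
        q=np.array(q,float); rv=R.from_matrix(Rm.T@Q).as_rotvec(); dist=np.linalg.norm(q-p)
        n=n or max(1,int(np.ceil(max(dist/maxmm,np.degrees(np.linalg.norm(rv))/maxdeg))))
        print('n',n,'to',q.round(1),'rot/row',(rv/n).round(4))
        for k in range(n):
            t=Rm.T@((q-p)/n); print('   t',t.round(1)); Rm=Rm@R.from_rotvec(rv/n).as_matrix()
        p,Rm=q,Q
E
python3 - <<'E'
from h import *
c=cam('side');P=cloud(c); m=(P[...,0]>230)&(P[...,0]<480)&(P[...,1]>-160)&(P[...,1]<200)&(P[...,2]>120)
V=P[m]; print(len(V),np.percentile(V,[1,50,99],axis=0).round())
Rs=rot(sense()['ee_rot']); print(Rs.round(3))
D=orient(0); bt=jw([-111.9,0,36.1]); B=orient(35); print('bt',bt)
a=bt-B[:,2]*90
plan([((215,478,400),Rs,None),((420,150,400),R.from_rotvec([0,0,0]).as_matrix()@R.from_euler('z',-35,degrees=True).as_matrix()@Rs,None),((560,-260,300),D,None),(a,B,None)])
E
```

```text
7248 [[232. -69. 126.]
 [320.  29. 211.]
 [475. 124. 219.]]
[[-0.912  0.411 -0.   ]
 [ 0.411  0.912  0.   ]
 [ 0.     0.    -1.   ]]
bt [ 599.74642641 -253.42552151   36.1       ]
n 4 to [215. 478. 400.] rot/row [0. 0. 0.]
   t [  0.1  -0.2 -42.2]
   t [  0.1  -0.2 -42.2]
   t [  0.1  -0.2 -42.2]
   t [  0.1  -0.2 -42.2]
n 8 to [420. 150. 400.] rot/row [-0.     -0.      0.0764]
   t [-40.2 -26.8  -0. ]
   t [-42.1 -23.7  -0. ]
   t [-43.8 -20.4  -0. ]
   t [-45.3 -17.   -0. ]
   t [-46.4 -13.5  -0. ]
   t [-47.3  -9.9  -0. ]
   t [-47.9  -6.3  -0. ]
   t [-48.3  -2.6  -0. ]
n 9 to [ 560. -260.  300.] rot/row [ 0.     -0.      0.0534]
   t [-47.1  -9.9  11.1]
   t [-47.6  -7.4  11.1]
   t [-47.9  -4.8  11.1]
   t [-48.1  -2.3  11.1]
   t [-48.1   0.3  11.1]
   t [-48.1   2.9  11.1]
   t [-47.8   5.4  11.1]
   t [-47.5   8.   11.1]
   t [-47.   10.5  11.1]
n 5 to [ 602.6 -305.   109.8] rot/row [-0.      0.1222  0.    ]
   t [-9.5  8.  38. ]
   t [-14.    8.   36.6]
   t [-18.4   8.   34.6]
   t [-22.5   8.   32.1]
   t [-26.2   8.   29.1]
```

```bash
python3 -m jog '[{"tz":-42,"jaw":1},{"tz":-42,"jaw":1},{"tz":-42,"jaw":1},{"tz":-42,"jaw":1}]' 60
python3 -m jog '[{"tx":-40,"ty":-27,"az":0.076,"jaw":1},{"tx":-42,"ty":-24,"az":0.076,"jaw":1},{"tx":-44,"ty":-20,"az":0.076,"jaw":1},{"tx":-45,"ty":-17,"az":0.076,"jaw":1},{"tx":-46,"ty":-13,"az":0.076,"jaw":1}]'
python3 -m jog '[{"tx":-47,"ty":-10,"az":0.076,"jaw":1},{"tx":-48,"ty":-6,"az":0.076,"jaw":1},{"tx":-48,"ty":-3,"az":0.076,"jaw":1},{"jaw":1}]'
python3 -c "
from h import *
s=sense();print(s['joints'].round(2),s['force'].round(1),s['time_s'])
plan([((560,-260,320),orient(0),None)])"
```

```text
[ 0.92  0.31  1.5   0.    1.33 -0.22] [0.4 0.5 1.6] 1.95
n 17 to [ 560. -260.  320.] rot/row [ 0.     -0.      0.0642]
   t [-36.3 -31.3  -5.2]
   t [-38.2 -28.9  -5.2]
   t [-40.  -26.4  -5.2]
   t [-41.6 -23.7  -5.2]
   t [-43.1 -21.   -5.2]
   t [-44.3 -18.2  -5.2]
   t [-45.4 -15.3  -5.2]
   t [-46.3 -12.4  -5.2]
   t [-47.   -9.4  -5.2]
   t [-47.5  -6.4  -5.2]
   t [-47.8  -3.3  -5.2]
   t [-47.9  -0.2  -5.2]
   t [-47.8   2.8  -5.2]
   t [-47.6   5.9  -5.2]
   t [-47.1   8.9  -5.2]
   t [-46.4  11.9  -5.2]
   t [-45.6  14.9  -5.2]schema error: expected keys tx, ty, tz, ax, ay, az, jaw
schema error: expected keys tx, ty, tz, ax, ay, az, jaw
schema error: expected keys tx, ty, tz, ax, ay, az, jaw
```

Every key is required in each row, so I'll write them all out.

```bash
python3 -m jog '[{"tx":0,"ty":0,"tz":-42,"ax":0,"ay":0,"az":0,"jaw":1},{"tx":0,"ty":0,"tz":-42,"ax":0,"ay":0,"az":0,"jaw":1},{"tx":0,"ty":0,"tz":-42,"ax":0,"ay":0,"az":0,"jaw":1},{"tx":0,"ty":0,"tz":-42,"ax":0,"ay":0,"az":0,"jaw":1}]' 60
python3 -m jog '[{"tx":-40,"ty":-27,"tz":0,"ax":0,"ay":0,"az":0.076,"jaw":1},{"tx":-42,"ty":-24,"tz":0,"ax":0,"ay":0,"az":0.076,"jaw":1},{"tx":-44,"ty":-20,"tz":0,"ax":0,"ay":0,"az":0.076,"jaw":1},{"tx":-45,"ty":-17,"tz":0,"ax":0,"ay":0,"az":0.076,"jaw":1},{"tx":-46,"ty":-13,"tz":0,"ax":0,"ay":0,"az":0.076,"jaw":1}]'
python3 -m jog '[{"tx":-47,"ty":-10,"tz":0,"ax":0,"ay":0,"az":0.076,"jaw":1},{"tx":-48,"ty":-6,"tz":0,"ax":0,"ay":0,"az":0.076,"jaw":1},{"tx":-48,"ty":-3,"tz":0,"ax":0,"ay":0,"az":0.076,"jaw":1}]'
python3 -c "
from h import *
s=sense();print(s['joints'].round(2),s['force'].round(1),s['time_s'],s['eef_pos'])
plan([((560,-260,320),orient(0),None)])"
```

```text
time_s: 2.45
eef_pos: [215.8, 478.4, 400.8]
ee_rot: [0.0, 0.21, 0.978, 0.0]
force: [0.7, 0.8, -0.6]
grip_width: 0.141
grip_force: 0.0
time_s: 3.08
eef_pos: [344.3, 273.1, 399.4]
ee_rot: [0.0, 0.392, 0.92, 0.0]
force: [0.5, 0.2, -0.1]
grip_width: 0.004
grip_force: 0.0
time_s: 3.45
eef_pos: [421.0, 150.5, 399.4]
ee_rot: [0.0, 0.494, 0.869, 0.0]
force: [0.7, 1.0, 1.1]
grip_width: 0.001
grip_force: 0.0
[ 0.08  0.07  1.36  0.    1.71 -0.46] [0.7 1.  1.1] 3.45 [421.02977751 150.46318108 399.41867845]
n 9 to [ 560. -260.  320.] rot/row [0.     0.     0.0534]
   t [-47.1 -10.    8.8]
   t [-47.6  -7.5   8.8]
   t [-47.9  -5.    8.8]
   t [-48.1  -2.4   8.8]
   t [-48.1   0.2   8.8]
   t [-48.1   2.7   8.8]
   t [-47.9   5.3   8.8]
   t [-47.5   7.9   8.8]
   t [-47.   10.4   8.8]
```

```bash
python3 -m jog '[{"tx":-47,"ty":-10,"tz":9,"ax":0,"ay":0,"az":0.0534,"jaw":1},{"tx":-48,"ty":-7,"tz":9,"ax":0,"ay":0,"az":0.0534,"jaw":1},{"tx":-48,"ty":-5,"tz":9,"ax":0,"ay":0,"az":0.0534,"jaw":1},{"tx":-48,"ty":-2,"tz":9,"ax":0,"ay":0,"az":0.0534,"jaw":1},{"tx":-48,"ty":0,"tz":9,"ax":0,"ay":0,"az":0.0534,"jaw":1}]'
python3 -m jog '[{"tx":-48,"ty":3,"tz":9,"ax":0,"ay":0,"az":0.0534,"jaw":1},{"tx":-48,"ty":5,"tz":9,"ax":0,"ay":0,"az":0.0534,"jaw":1},{"tx":-47,"ty":8,"tz":9,"ax":0,"ay":0,"az":0.0534,"jaw":1},{"tx":-47,"ty":10,"tz":9,"ax":0,"ay":0,"az":0.0534,"jaw":1},{"tx":0,"ty":0,"tz":0,"ax":0,"ay":0,"az":0,"jaw":1}]'
python3 -c "
from h import *
np.set_printoptions(precision=1,suppress=True)
s=sense();print(s['joints'].round(2),s['force'].round(1),s['time_s'],s['eef_pos'])
c=cam('wrist');save('w1.png',c)
for q in ['button_top','module','grip','near_edge']:
  for d in place_of(q,'wrist')[:2]: print(q,d,atd(c,*d['centre']))
P=cloud(c); g=c['color'].max(-1); m=((P[...,2]>93)&(P[...,2]<108)&(c['depth']>0)).astype(np.uint8); Q=P[m>0][:,:2]; print(len(Q), cv2.minAreaRect(Q.astype(np.float32)) if len(Q) else '')
bt=jw([-111.9,0,36.1]);B=orient(35);plan([(bt-B[:,2]*60,B,None)])"
```

```text
time_s: 4.08
eef_pos: [499.3, -77.3, 354.1]
ee_rot: [0.0, 0.605, 0.796, 0.0]
force: [0.9, 0.5, 0.4]
grip_width: -0.001
grip_force: 0.0
time_s: 4.7
eef_pos: [560.7, -260.2, 315.9]
ee_rot: [-0.002, 0.687, 0.726, -0.0]
force: [-0.5, 1.2, -0.3]
grip_width: 0.003
grip_force: 0.0
[-0.6  0.5  1.  -0.   1.6 -0.7] [-0.5  1.2 -0.3] 4.7 [ 560.7 -260.2  315.9]
button_top {'centre': [346.2, 157.4], 'conf': 0.84} [ 600.5 -251.2   35.7]
module {'centre': [500.1, 91.8], 'conf': 0.97} [ 777.4 -155.9   65.5]
module {'centre': [262.6, 239.6], 'conf': 0.84} [ 486.1 -376.9   51. ]
grip {'centre': [255.4, 258.4], 'conf': 0.89} [ 478.9 -398.4   69.3]
grip {'centre': [536.5, 90.2], 'conf': 0.78} [ 800.5 -153.9   96. ]
near_edge {'centre': [258.3, 247.8], 'conf': 0.36} [ 483.2 -381.2   69.5]
28104 ((809.2000732421875, -277.01348876953125), (291.20513916015625, 728.3218994140625), 51.34630584716797)
n 5 to [ 601.7 -287.8   85.2] rot/row [-0.   0.1  0. ]
   t [-6.7  7.7 46.8]
   t [-12.3   7.7  45.6]
   t [-17.8   7.7  43.8]
   t [-23.    7.7  41.3]
   t [-27.9   7.8  38.2]
```

View pics/w1.png

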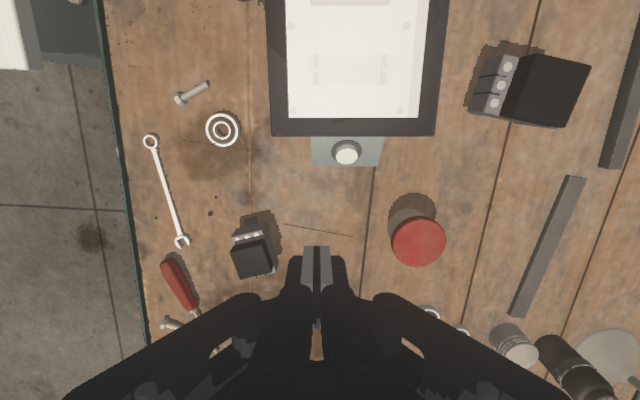

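The wrist view shows the button at (346,155), which agrees within 2 mm. The jar at (418,240) stays clear. Leaning the tool and pressing.

```bash
python3 -m jog '[{"tx":-7,"ty":8,"tz":47,"ax":0,"ay":0.122,"az":0,"jaw":1},{"tx":-12,"ty":8,"tz":46,"ax":0,"ay":0.122,"az":0,"jaw":1},{"tx":-18,"ty":8,"tz":44,"ax":0,"ay":0.122,"az":0,"jaw":1},{"tx":-23,"ty":8,"tz":41,"ax":0,"ay":0.122,"az":0,"jaw":1},{"tx":-28,"ty":8,"tz":38,"ax":0,"ay":0.122,"az":0,"jaw":1}]'
python3 -m jog '[{"tx":0,"ty":0,"tz":0,"ax":0,"ay":0,"az":0,"jaw":1},{"tx":0,"ty":0,"tz":0,"ax":0,"ay":0,"az":0,"jaw":1}]'
python3 -c "
from h import *
np.set_printoptions(precision=3,suppress=True)
s=sense();print(s['joints'].round(2),s['force'].round(1),s['time_s'],s['eef_pos'])
c=cam('wrist')
for d in place_of('button_top','wrist')[:2]: print(d,atd(c,*d['centre']),atz(c,*d['centre'],36.1))
bt=jw([-111.9,0,36.1]);B=orient(35);print(bt);plan([(bt-B[:,2]*4,B,None)])"
```

```text
time_s: 5.58
eef_pos: [603.4, -288.7, 83.7]
ee_rot: [-0.219, 0.654, 0.694, 0.207]
force: [1.0, 0.3, 0.5]
grip_width: -0.0
grip_force: 0.0
time_s: 5.82
eef_pos: [603.7, -288.9, 86.8]
ee_rot: [-0.216, 0.654, 0.695, 0.206]
force: [0.2, 0.0, 1.7]
grip_width: 0.002
grip_force: 0.0
[-0.77  1.    0.85  0.4   1.76 -0.85] [0.2 0.  1.7] 5.825 [ 603.69  -288.862   86.808]
{'centre': [317.7, 213.9], 'conf': 0.8} [ 601.7   -250.212   35.362] [ 601.706 -250.398   36.1  ]
[ 599.746 -253.426   36.1  ]
n 2 to [ 599.9 -255.7   39.4] rot/row [0.001 0.003 0.003]
   t [-0.1 -1.2 29.6]
   t [-0.2 -1.1 29.6]
```

```bash
python3 -m jog '[{"tx":0,"ty":-1,"tz":30,"ax":0,"ay":0,"az":0,"jaw":1},{"tx":0,"ty":-1,"tz":27,"ax":0,"ay":0,"az":0,"jaw":1},{"tx":0,"ty":0,"tz":4,"ax":0,"ay":0,"az":0,"jaw":1},{"tx":0,"ty":0,"tz":4,"ax":0,"ay":0,"az":0,"jaw":1},{"tx":0,"ty":0,"tz":2,"ax":0,"ay":0,"az":0,"jaw":1}]'
python3 -m jog '[{"tx":0,"ty":0,"tz":2,"ax":0,"ay":0,"az":0,"jaw":1},{"tx":0,"ty":0,"tz":1,"ax":0,"ay":0,"az":0,"jaw":1},{"tx":0,"ty":0,"tz":0,"ax":0,"ay":0,"az":0,"jaw":1}]'
python3 -c "
from h import *
s=sense();print(s['force'].round(1),s['time_s'],s['eef_pos'], rot(s['ee_rot'])[:,2]@s['force'])
c=cam('side');P=cloud(c);m=(abs(P[...,0]-590)<130)&(abs(P[...,1]+100)<150)&(c['depth']>0);print('max z',np.percentile(P[m][:,2],99))"
```

```text
time_s: 6.55
eef_pos: [599.3, -251.6, 31.0]
ee_rot: [-0.217, 0.654, 0.694, 0.206]
force: [0.4, -0.9, 4.6]
grip_width: -0.0
grip_force: 2.2
time_s: 6.92
eef_pos: [599.2, -249.8, 28.1]
ee_rot: [-0.217, 0.655, 0.694, 0.207]
force: [1.9, 0.5, 6.8]
grip_width: 0.001
grip_force: 2.7
[1.9 0.5 6.8] 6.925 [ 599.162203   -249.79750673   28.09714699] -5.354282042242108
max z 498.9382923882576
```

```bash
python3 -m jog '[{"tx":0,"ty":0,"tz":1,"ax":0,"ay":0,"az":0,"jaw":1},{"tx":0,"ty":0,"tz":0,"ax":0,"ay":0,"az":0,"jaw":1},{"tx":0,"ty":0,"tz":-40,"ax":0,"ay":0,"az":0,"jaw":1},{"tx":0,"ty":0,"tz":-50,"ax":0,"ay":0,"az":0,"jaw":-1},{"tx":0,"ty":0,"tz":-50,"ax":0,"ay":0,"az":0,"jaw":-1}]'
python3 -c "
from h import *
np.set_printoptions(precision=3,suppress=True)
s=sense();print(s['force'].round(1),s['time_s'],s['eef_pos'])
c=cam('scene');save('s2.png',c)
cv2.imwrite('pics/s2.png',cv2.resize(c['color'][130:350,200:500,::-1],None,fx=2.6,fy=2.6))
D=orient(0,107.3)
plan([((476,-402,190),D,None)])"
```

```text
time_s: 7.6
eef_pos: [602.9, -329.8, 142.3]
ee_rot: [-0.218, 0.655, 0.694, 0.206]
force: [0.6, -0.5, 0.0]
grip_width: 0.416
grip_force: 0.0
[ 0.6 -0.5  0. ] 7.6 [ 602.913 -329.8    142.345]
n 5 to [ 476. -402.  190.] rot/row [ 0.016 -0.119 -0.047]
   t [ -5.2 -26.1 -13.9]
   t [ -5.5 -26.6 -12.9]
   t [ -5.7 -27.  -11.8]
   t [ -5.8 -27.5 -10.7]
   t [ -5.7 -27.9  -9.5]
```

View pics/s2.png

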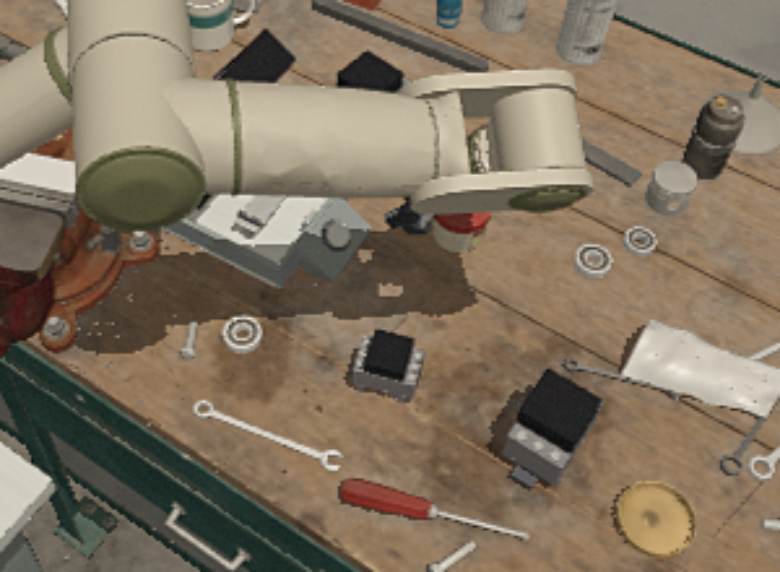

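The lid has lifted: the interior shows at (240,220) and the black frame stands behind the arm. Moving over the module.

```bash
python3 -m jog '[{"tx":-5,"ty":-26,"tz":-14,"ax":0.016,"ay":-0.119,"az":-0.047,"jaw":-1},{"tx":-5,"ty":-27,"tz":-13,"ax":0.016,"ay":-0.119,"az":-0.047,"jaw":-1},{"tx":-6,"ty":-27,"tz":-12,"ax":0.016,"ay":-0.119,"az":-0.047,"jaw":-1},{"tx":-6,"ty":-27,"tz":-11,"ax":0.016,"ay":-0.119,"az":-0.047,"jaw":-1},{"tx":-6,"ty":-28,"tz":-10,"ax":0.016,"ay":-0.119,"az":-0.047,"jaw":-1}]'
python3 -m jog '[{"tx":0,"ty":0,"tz":0,"ax":0,"ay":0,"az":0,"jaw":-1}]'
cat > d.py <<'E'
from h import *
np.set_printoptions(precision=3,suppress=True)
s=sense();print(s['force'].round(1),s['time_s'],s['eef_pos'],s['joints'])
# jig interior / rail from scene & side now
for n in ['scene','side','wrist']:
    c=cam(n);save(n+'3.png',c);P=cloud(c);P[c['depth']==0]=np.nan
    for nm,ct,r,z0,z1 in [('mtop',(472,-407),45,62,76),('mgrey',(472,-407),60,40,54)]:
        m=(np.hypot(P[...,0]-ct[0],P[...,1]-ct[1])<r)&(P[...,2]>z0)&(P[...,2]<z1); Q=P[m]
        if len(Q)>20:
            b=cv2.minAreaRect(Q[:,:2].astype(np.float32)); print(n,nm,len(Q),np.median(Q[:,2]),np.array(b[0]),np.array(b[1]),b[2])
    for q in ['rail_top','near_edge','lid_hinge']:
        for d in place_of(q,n)[:1]: print(n,q,round(d['conf'],2),np.array(d['centre']),atd(c,*d['centre']),'z36:',atz(c,*d['centre'],36))
E
python3 d.py
```

```text
time_s: 8.28
eef_pos: [475.8, -398.5, 185.1]
ee_rot: [-0.004, 0.592, 0.806, 0.0]
force: [0.3, 0.2, 0.8]
grip_width: 0.998
grip_force: 0.0
time_s: 8.4
eef_pos: [475.7, -397.8, 185.9]
ee_rot: [-0.005, 0.593, 0.805, 0.001]
force: [-0.1, -0.4, -0.8]
grip_width: 1.001
grip_force: 0.0
[-0.1 -0.4 -0.8] 8.4 [ 475.749 -397.832  185.874] [-0.885  0.564  1.244  0.     1.345 -1.187]
scene mtop 243 69.5927972790571 [ 471.563 -407.829] [52.01  48.341] 17.038789749145508
scene mgrey 166 47.681952239620955 [ 470.759 -408.381] [50.396 74.74 ] 17.608501434326172
scene rail_top 0.81 [299.7 206.3] [ 588.956 -133.114   35.36 ] z36: [ 588.558 -133.436   36.   ]
scene near_edge 0.83 [307.2 205. ] [ 603.401 -154.855   43.085] z36: [ 607.926 -151.406   36.   ]
scene lid_hinge 0.71 [273.5 189.2] [ 313.935 -285.64   487.36 ] z36: [598.456 -10.291  36.   ]
side mtop 314 70.15379955804423 [ 473.432 -404.782] [50.786 49.987] 16.418060302734375
side mgrey 166 48.247446817172204 [ 472.407 -404.857] [49.116 76.411] 17.99223518371582
side rail_top 0.56 [402.  245.3] [ 451.531 -398.59    70.509] z36: [ 465.452 -408.816   36.   ]
side near_edge 0.82 [306.9 217.2] [ 298.164 -127.004  599.599] z36: [ 595.67  -159.914   36.   ]
wrist mtop 2886 69.33719295069011 [ 471.545 -404.959] [49.934 47.984] 17.646451950073242
wrist mgrey 1100 47.47111598855591 [ 471.583 -405.11 ] [49.049 75.18 ] 17.47679901123047
```

View pics/wrist3.png

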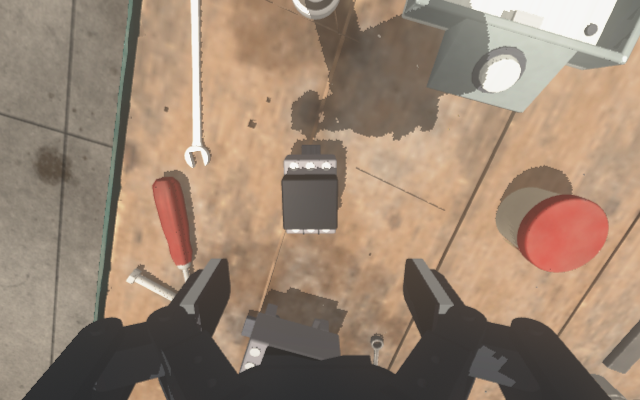

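Wrist view: the module is at (310,195), square to the jaws, with its foot tab toward the jig. Its pose is (471.6,-405.2), yaw 107.5°. Going down to grip it.

```bash
python3 -c "
from h import *
plan([((471.6,-405.2,90),orient(0,107.5),2),((471.6,-405.2,30),orient(0,107.5),2)])"
```

```text
n 2 to [ 471.6 -405.2   90. ] rot/row [-0.0021 -0.0064 -0.0013]
   t [-3.4 -3.4 47. ]
   t [-3.1 -3.5 47. ]
n 2 to [ 471.6 -405.2   30. ] rot/row [0. 0. 0.]
   t [ 0.  0. 30.]
   t [ 0.  0. 30.]
```

```bash
python3 -m jog '[{"tx":-3.4,"ty":-3.4,"tz":48,"ax":-0.002,"ay":-0.006,"az":-0.001,"jaw":-1},{"tx":-3.1,"ty":-3.5,"tz":47,"ax":-0.002,"ay":-0.006,"az":-0.001,"jaw":-1},{"tx":0,"ty":0,"tz":30,"ax":0,"ay":0,"az":0,"jaw":-1},{"tx":0,"ty":0,"tz":29,"ax":0,"ay":0,"az":0,"jaw":-1},{"tx":0,"ty":0,"tz":0,"ax":0,"ay":0,"az":0,"jaw":0}]' 40
python3 -m jog '[{"tx":0,"ty":0,"tz":0,"ax":0,"ay":0,"az":0,"jaw":0.6},{"tx":0,"ty":0,"tz":0,"ax":0,"ay":0,"az":0,"jaw":0.6},{"tx":0,"ty":0,"tz":0,"ax":0,"ay":0,"az":0,"jaw":1},{"tx":0,"ty":0,"tz":0,"ax":0,"ay":0,"az":0,"jaw":1}]' 90
python3 -c "
from h import *
s=sense();print(s['force'].round(1),s['time_s'],s['eef_pos'],rot(s['ee_rot']).round(3).tolist())"
```

```text
time_s: 9.62
eef_pos: [470.6, -404.3, 28.3]
ee_rot: [-0.002, 0.592, 0.806, 0.001]
force: [0.6, -0.4, 0.9]
grip_width: 0.82
grip_force: 0.0
time_s: 10.12
eef_pos: [472.0, -405.9, 31.8]
ee_rot: [0.001, 0.591, 0.806, -0.0]
force: [0.6, 0.3, 6.0]
grip_width: 0.575
grip_force: 93.4
[0.6 0.3 6. ] 10.125 [ 472.02892699 -405.86951281   31.83424171] [[-0.3, 0.954, 0.002], [0.954, 0.3, -0.002], [-0.002, 0.001, -1.0]]
```

```bash
python3 -m jog '[{"tx":0,"ty":0,"tz":-30,"ax":0,"ay":0,"az":0,"jaw":1},{"tx":0,"ty":0,"tz":-50,"ax":0,"ay":0,"az":0,"jaw":1},{"tx":0,"ty":0,"tz":-50,"ax":0,"ay":0,"az":0,"jaw":1},{"tx":0,"ty":0,"tz":-50,"ax":0,"ay":0,"az":0,"jaw":1}]'
python3 -c "
from h import *
plan([(jw([-110,0,230]),orient(0),5)])"
```

```text
time_s: 10.62
eef_pos: [471.2, -404.9, 212.0]
ee_rot: [-0.0, 0.592, 0.806, 0.0]
force: [0.7, -1.0, -1.6]
grip_width: 0.576
grip_force: 93.3
n 5 to [ 599.6 -251.5  230. ] rot/row [-0.     -0.0001  0.0498]
   t [21.6 33.7 -3.6]
   t [23.2 32.6 -3.6]
   t [24.8 31.4 -3.6]
   t [26.3 30.1 -3.6]
   t [27.8 28.8 -3.6]
```

```bash
python3 -m jog '[{"tx":22,"ty":34,"tz":-4,"ax":0,"ay":0,"az":0.05,"jaw":1},{"tx":23,"ty":33,"tz":-4,"ax":0,"ay":0,"az":0.05,"jaw":1},{"tx":25,"ty":31,"tz":-4,"ax":0,"ay":0,"az":0.05,"jaw":1},{"tx":26,"ty":30,"tz":-4,"ax":0,"ay":0,"az":0.05,"jaw":1},{"tx":28,"ty":29,"tz":-4,"ax":0,"ay":0,"az":0.05,"jaw":1}]'
python3 -m jog '[{"tx":0,"ty":0,"tz":0,"ax":0,"ay":0,"az":0,"jaw":1},{"tx":0,"ty":0,"tz":0,"ax":0,"ay":0,"az":0,"jaw":1},{"tx":0,"ty":0,"tz":0,"ax":0,"ay":0,"az":0,"jaw":1}]'
cat > e.py <<'E'
from h import *
np.set_printoptions(precision=2,suppress=True)
s=sense();print(s['force'].round(1),s['time_s'],s['eef_pos'])
for n in ['wrist','scene']:
    c=cam(n);save(n+'4.png',c);P=cloud(c);P[c['depth']==0]=np.nan
    np.save(n+'4.npy',P)
    L=(P-JO)@Jr()
    for nm,b in [('rail',(-28,28,-58,58,33,38.5)),('stopsL',(-35,35,-70,70,40.5,50)),('rimfront',(-90,-70,-85,85,42,48)),('block',(65,110,-60,60,28,34))]:
        m=(L[...,0]>b[0])&(L[...,0]<b[1])&(L[...,1]>b[2])&(L[...,1]<b[3])&(L[...,2]>b[4])&(L[...,2]<b[5]); Q=L[m]
        if len(Q)>20:
            r=cv2.minAreaRect(Q[:,:2].astype(np.float32)); print(n,nm,len(Q),'z',np.median(Q[:,2]),'c',np.array(r[0]),np.array(r[1]),r[2],'pct',np.percentile(Q,[1,99],axis=0)[:,:2].tolist())
    for q in ['rail_top','near_edge','lip','slot','module']:
        for d in place_of(q,n)[:1]: print(n,q,round(d['conf'],2),np.array(d['centre']),'jig(depth)',(atd(c,*d['centre'])-JO)@Jr(),'jig@36',(atz(c,*d['centre'],36)-JO)@Jr())
E
python3 e.py
```

```text
time_s: 11.25
eef_pos: [600.8, -250.3, 230.5]
ee_rot: [-0.0, 0.688, 0.726, 0.0]
force: [0.9, -1.0, -1.5]
grip_width: 0.577
grip_force: 93.4
time_s: 11.62
eef_pos: [599.5, -252.4, 230.1]
ee_rot: [-0.0, 0.688, 0.726, -0.0]
force: [-0.5, 0.2, -1.6]
grip_width: 0.57
grip_force: 93.5
[-0.5  0.2 -1.6] 11.625 [ 599.54 -252.43  230.07]
wrist rail 3469 z 35.55259325780406 c [ 3.07 -1.14] [ 34.93 109.81] 0.3539355397224426 pct [[-13.958968136741152, -54.95942532354744], [19.89350068487593, 52.69024928002868]]
wrist stopsL 497 z 44.41688264010804 c [ 2.88 -1.17] [34.78 92.06] 0.07958497852087021 pct [[-14.345883910400405, -46.982129279582445], [19.591509343043477, 44.68438750895837]]
wrist rimfront 1140 z 44.16030315748068 c [-75.19   0.18] [169.43  10.17] 89.94674682617188 pct [[-79.20806719944515, -82.35044788663451], [-70.11932869260426, 82.76291355288055]]
wrist rail_top 0.8 [315.5  68.1] jig(depth) [ 2.23  1.76 35.44] jig@36 [ 2.18  1.76 36.  ]
wrist near_edge 0.9 [317.8  84.6] jig(depth) [-13.5   -0.59  34.64] jig@36 [-13.57  -0.58  36.  ]
wrist lip 0.69 [317.1  72.3] jig(depth) [-1.77  0
[... 724 characters left out ...]
-70.49268830354534, 76.64831698017962]]
scene block 26 z 28.93283467969593 c [86.2   3.99] [90.94 14.79] 89.06321716308594 pct [[78.77498550300567, -40.93643445606561], [94.04247806796312, 48.98930209790194]]
scene rail_top 0.94 [303.  206.3] jig(depth) [-0.61 -2.29 34.72] jig@36 [-1.2  -1.46 36.  ]
scene near_edge 0.64 [306.7 207.9] jig(depth) [-12.78  -6.73  29.02] jig@36 [-15.89  -2.16  36.  ]
scene lip 0.59 [339.8 173.8] jig(depth) [-132.87  -10.11  266.05] jig@36 [ -33.94 -200.52   36.  ]
scene slot 0.91 [334.6 189.2] jig(depth) [-136.69   25.23  234.05] jig@36 [ -55.2  -125.77   36.  ]
scene module 0.87 [409.9 300.3] jig(depth) [-462.01  148.97   67.78] jig@36 [-460.16  131.89   36.  ]
```

View pics/wrist4.png

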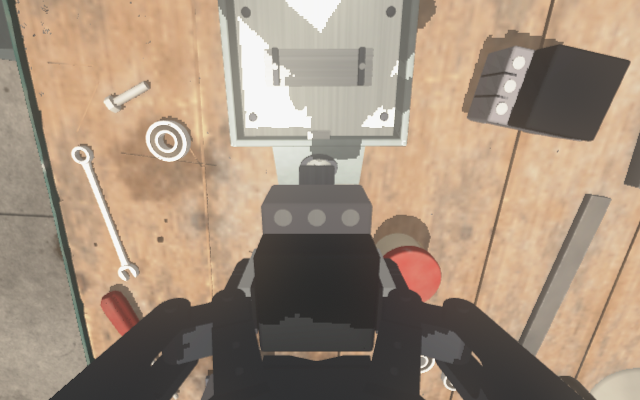

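The wrist view shows the rail at (320,67), 3 mm further along jig x than the scene camera gives. I'll measure the held module with the same camera so the calibration bias cancels.

```bash
python3 - <<'E'
from h import *
np.set_printoptions(precision=2,suppress=True)
s=sense(); P=np.load('wrist4.npy'); T=(P-np.array(s['eef_pos']))@rot(s['ee_rot'])
for nm,z0,z1,yl in [('top',-44,-32,27),('grey',-20,-11,27),('endface',-8,16,24)]:
    m=(abs(T[...,0])<60)&(abs(T[...,1])<yl)&(T[...,2]>z0)&(T[...,2]<z1)&(T[...,0]>-30)
    Q=T[m]; 
    if len(Q)<10: print(nm,len(Q)); continue
    print(nm,len(Q),'med',np.median(Q,0),'p1,p99',np.percentile(Q,[0.5,2,98,99.5],axis=0).tolist())
    r=cv2.minAreaRect(Q[:,:2].astype(np.float32)); print(r)
# slope of top plane
m=(T[...,0]>0)&(T[...,0]<22)&(abs(T[...,1])<22)&(abs(T[...,2]+38)<6);Q=T[m];A=np.c_[Q[:,:2],np.ones(len(Q))];print('plane',np.linalg.lstsq(A,Q[:,2],rcond=None)[0])
E
```

```text
top 12977 med [  3.66  -0.81 -37.49] p1,p99 [[-23.546290409838015, -26.4719414720861, -40.61707352025984], [-22.279598362710917, -25.738134434894246, -39.764715483355715], [23.427479065098435, 24.04025022951557, -33.759482603837526], [23.692900222519537, 25.72971596428357, -32.40542716015788]]
((-0.15288925170898438, -0.0053539276123046875), (49.085994720458984, 53.97040557861328), 0.017245005816221237)
grey 3882 med [ 30.12  -1.17 -15.64] p1,p99 [[22.489210098085337, -25.814170710312553, -19.81344480424843], [22.776934913723455, -24.983210444931352, -19.3011326320465], [36.98499527635607, 22.25763684334972, -12.18637863770982], [37.16438068634371, 23.075559482513277, -11.223330116610134]]
((29.715328216552734, -1.4489612579345703), (15.609591484069824, 50.21516418457031), 0.8169271945953369)
endface 1264 med [36.85 -0.65  2.58] p1,p99 [[36.291073430535626, -23.731755149159895, -7.839870684217257], [36.47574411895899, -22.990457322606854, -7.644696068881212], [37.21803014204632, 21.683074473000055, 15.47322098362264], [37.35805160134636, 22.791574744308427, 15.884596608175583]]
((36.872108459472656, -0.4866466522216797), (1.3903790712356567, 46.99656677246094), 0.38804808259010315)
plane [  0.     0.   -37.57]
```

Side and wrist cameras agree on the module, and the scene camera is biased about -3 mm. So I'm taking the jig origin 2.8 mm further along x, and computing the hook approach.

```bash
cat >> h.py <<'E'
JO=jw([2.8,-1.0,0]); SL=np.array([-17.8,-0.4,18.2])
def tcp(lean,slot):  # slot corner at jig coords
    Q=orient(lean); return jw(slot)-Q@SL, Q
def slotnow():
    s=sense(); Q=rot(s['ee_rot']); p=np.array(s['eef_pos'])+Q@SL
    J=Jr().T@Q; return (p-JO)@Jr(), np.degrees(np.arctan2(J[0,2],-J[2,2])), np.degrees(np.arctan2(J[1,0],J[0,0])),(s['force']@Jr()).round(1),s['time_s'],s['grip_width']
E
python3 - <<'E'
from h import *
np.set_printoptions(precision=2,suppress=True)
print(slotnow())
N=[-17.5,0,36]
a=tcp(30,[-38,0,110]); b=tcp(30,[-38,0,37.2])
plan([(*a,5),(*b,3)],maxmm=40)
E
```

```text
(array([-130.57,    0.86,  211.9 ]), np.float64(0.02592248713491988), np.float64(-0.05161085844098967), array([-0.1, -0.6, -2. ]), 12.225, 0.5751399358212695)
n 5 to [ 596.5 -170.5  134.7] rot/row [-0.   0.1 -0. ]
   t [16.2  0.2 19.1]
   t [14.1  0.2 20.7]
   t [11.9  0.2 22. ]
   t [ 9.5  0.2 23.2]
   t [ 7.   0.2 24. ]
n 3 to [ 596.5 -170.5   61.9] rot/row [0. 0. 0.]
   t [-12.1   0.   21. ]
   t [-12.1   0.   21. ]
   t [-12.1   0.   21. ]
```

```bash
python3 -m jog '[{"tx":16,"ty":0,"tz":19,"ax":0,"ay":0.1047,"az":0,"jaw":1},{"tx":14,"ty":0,"tz":21,"ax":0,"ay":0.1047,"az":0,"jaw":1},{"tx":12,"ty":0,"tz":22,"ax":0,"ay":0.1047,"az":0,"jaw":1},{"tx":10,"ty":0,"tz":23,"ax":0,"ay":0.1047,"az":0,"jaw":1},{"tx":7,"ty":0,"tz":24,"ax":0,"ay":0.1047,"az":0,"jaw":1}]'
python3 -m jog '[{"tx":-12,"ty":0,"tz":21,"ax":0,"ay":0,"az":0,"jaw":1},{"tx":-12,"ty":0,"tz":21,"ax":0,"ay":0,"az":0,"jaw":1},{"tx":0,"ty":0,"tz":0,"ax":0,"ay":0,"az":0,"jaw":1},{"tx":0,"ty":0,"tz":0,"ax":0,"ay":0,"az":0,"jaw":1}]'
python3 - <<'E'
from h import *
np.set_printoptions(precision=3,suppress=True)
print(slotnow())
for n in ['scene','side']:
    c=cam(n); L=(cloud(c)-JO)@Jr()
    if n=='scene': cv2.imwrite('pics/s5.png',cv2.resize(c['color'][150:270,230:390,::-1],None,fx=5,fy=5,interpolation=cv2.INTER_CUBIC))
plan([(*tcp(30,[-38,0,37.2]),2)])
E
```

```text
time_s: 12.85
eef_pos: [595.8, -170.1, 134.5]
ee_rot: [-0.189, 0.664, 0.701, 0.179]
force: [1.0, -0.0, -1.8]
grip_width: 0.574
grip_force: 93.3
time_s: 13.35
eef_pos: [596.2, -170.4, 87.6]
ee_rot: [-0.187, 0.664, 0.702, 0.178]
force: [0.5, -0.4, -0.1]
grip_width: 0.575
grip_force: 93.4
(array([-37.966,   0.334,  62.939]), np.float64(29.955821002411277), np.float64(-0.013080203719060395), array([-0.4, -0.5, -0.1]), 13.35, 0.5753742452133661)
n 2 to [ 596.5 -170.5   61.9] rot/row [ 0.001  0.001 -0.   ]
   t [-6.5  0.1 11.2]
   t [-6.5  0.2 11.2]
```

View pics/s5.png

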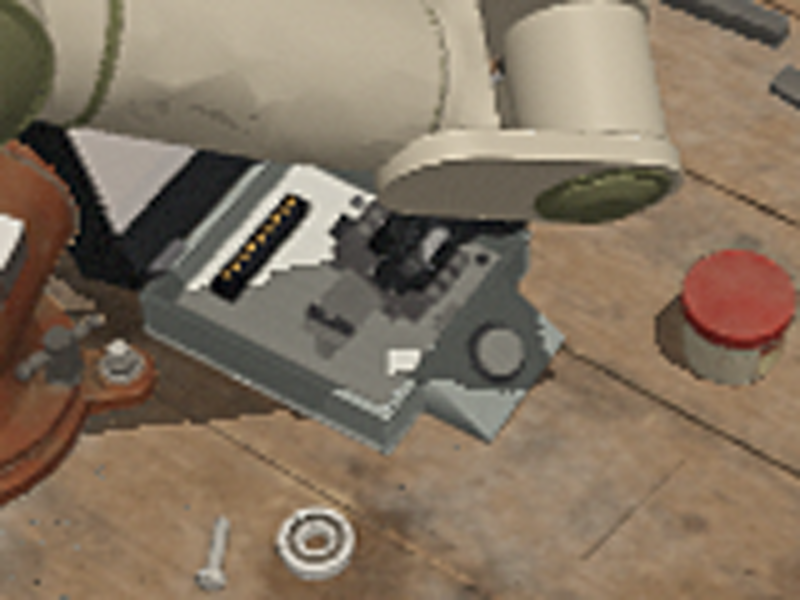

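The scene view shows the module leaning in over the jig around (400,230), with the lid open and the bearing untouched. Going down and then hooking.

```bash
python3 -m jog '[{"tx":-6.5,"ty":0.2,"tz":11.2,"ax":0,"ay":0.001,"az":0,"jaw":1},{"tx":-6.4,"ty":0.2,"tz":11,"ax":0,"ay":0,"az":0,"jaw":1},{"tx":0,"ty":0,"tz":0,"ax":0,"ay":0,"az":0,"jaw":1},{"tx":0,"ty":0,"tz":0,"ax":0,"ay":0,"az":0,"jaw":1}]'
python3 - <<'E'
from h import *
np.set_printoptions(precision=3,suppress=True)
print(slotnow())
plan([(*tcp(30,[-22,0,37.0]),2),(*tcp(30,[-16,0,37.0]),3)])
E
```

```text
time_s: 13.95
eef_pos: [595.9, -169.9, 60.7]
ee_rot: [-0.189, 0.664, 0.701, 0.178]
force: [0.2, 1.7, -1.4]
grip_width: 0.574
grip_force: 93.5
(array([-37.358,   0.56 ,  35.981]), np.float64(30.116366144796313), np.float64(-0.06913608840215635), array([ 1.7, -0.3, -1.4]), 13.95, 0.5736816944144815)
n 2 to [ 595.6 -154.5   61.7] rot/row [-0.    -0.001 -0.001]
   t [6.9 0.3 3.4]
   t [6.9 0.3 3.4]
n 3 to [ 595.3 -148.5   61.7] rot/row [0. 0. 0.]
   t [1.7 0.  1. ]
   t [1.7 0.  1. ]
   t [1.7 0.  1. ]
```

```bash
cat >> h.py <<'E'
def avg(n=6):
    a=[]
    for _ in range(n): capture('side'); r=slotnow(); a.append(np.r_[r[0],r[1],r[2],r[3]])
    a=np.array(a); print('slot',a.mean(0)[:3].round(2),'lean,yaw',a.mean(0)[3:5].round(2),'F jig',a.mean(0)[5:].round(1),'std',a.std(0)[:3].round(2),sense()['time_s'],sense()['grip_width'])
E
python3 -c "
from h import *
avg()"
```

```text
slot [-37.6    0.41  36.31] lean,yaw [30.08 -0.05] F jig [ 2.7  0.4 -1.2] std [0.06 0.04 0.06] 14.25 0.5753295294388879
```

```bash
python3 -m jog '[{"tx":6.7,"ty":0.2,"tz":3.3,"ax":0,"ay":0,"az":0,"jaw":1},{"tx":6.7,"ty":0.2,"tz":3.4,"ax":0,"ay":0,"az":0,"jaw":1},{"tx":0,"ty":0,"tz":0,"ax":0,"ay":0,"az":0,"jaw":1}]'
python3 -c "
from h import *
avg(4)"
python3 -m jog '[{"tx":1.73,"ty":0,"tz":1,"ax":0,"ay":0,"az":0,"jaw":1},{"tx":1.73,"ty":0,"tz":1,"ax":0,"ay":0,"az":0,"jaw":1},{"tx":0,"ty":0,"tz":0,"ax":0,"ay":0,"az":0,"jaw":1}]'
python3 -c "
from h import *
avg(4)"
```

```text
time_s: 14.62
eef_pos: [595.7, -154.6, 61.9]
ee_rot: [-0.188, 0.664, 0.702, 0.178]
force: [-0.8, 0.7, -2.0]
grip_width: 0.576
grip_force: 93.5
slot [-22.75  -0.05  37.11] lean,yaw [30.06 -0.05] F jig [ 0.2  0.4 -1.1] std [0.18 0.02 0.04] 14.825 0.5730438813512226
time_s: 15.2
eef_pos: [595.4, -151.1, 61.7]
ee_rot: [-0.189, 0.664, 0.701, 0.178]
force: [-0.5, -0.7, -2.5]
grip_width: 0.575
grip_force: 93.5
slot [-18.7   -0.    37.06] lean,yaw [30.08 -0.06] F jig [-0.2  0.1 -1.4] std [0.03 0.   0.01] 15.4 0.5764251812427189
```

No contact yet. Continuing in 1–2 mm steps until the force rises.

```bash
python3 -m jog '[{"tx":1.3,"ty":0,"tz":0.75,"ax":0,"ay":0,"az":0,"jaw":1},{"tx":0,"ty":0,"tz":0,"ax":0,"ay":0,"az":0,"jaw":1}]'
python3 -c "
from h import *
avg(3)"
python3 -m jog '[{"tx":1.3,"ty":0,"tz":0.75,"ax":0,"ay":0,"az":0,"jaw":1},{"tx":0,"ty":0,"tz":0,"ax":0,"ay":0,"az":0,"jaw":1}]'
python3 -c "
from h import *
avg(3)"
```

```text
time_s: 15.65
eef_pos: [595.4, -150.6, 61.7]
ee_rot: [-0.188, 0.664, 0.701, 0.178]
force: [0.4, -4.8, -3.4]
grip_width: 0.577
grip_force: 93.5
slot [-1.809e+01 -3.000e-02  3.700e+01] lean,yaw [29.97 -0.08] F jig [-5.1  0.2 -2.1] std [0.01 0.01 0.  ] 15.8 0.5757014944299631
time_s: 16.05
eef_pos: [595.4, -150.3, 61.7]
ee_rot: [-0.187, 0.665, 0.701, 0.177]
force: [0.2, -10.0, -2.2]
grip_width: 0.572
grip_force: 93.8
slot [-17.83  -0.05  37.04] lean,yaw [29.83 -0.1 ] F jig [-10.4   1.4  -2.7] std [0.   0.01 0.01] 16.2 0.5748722285171554
```

Contact came at slot x = -18, where the hook should meet the edge; a blocked lip would have stopped at about -24.6. Planning the rock-down about the edge.

```bash
python3 - <<'E'
from h import *
np.set_printoptions(precision=2,suppress=True)
import h
p,Q=tcp(30.05,[-15.9,0,37.0])
def ln(l,x,z,n): return (*tcp(l,[x,0,z]),n)
h.np.set_printoptions(precision=3,suppress=True)
plan([ln(20,-17,36.7,3),ln(10,-17,36.4,3),ln(5,-17,36.2,2),ln(0,-17,35.8,2)],p=p,Rm=Q)
E
```

```text
n 3 to [ 595.1 -145.3   59.9] rot/row [ 0.    -0.059  0.   ]
   t [ 0.6 -0.   1. ]
   t [ 0.7 -0.   1. ]
   t [ 0.7 -0.   1. ]
n 3 to [ 594.9 -141.5   57.4] rot/row [ 0.    -0.058  0.   ]
   t [0.9 0.  1.2]
   t [1.  0.  1.2]
   t [1.1 0.  1.1]
n 2 to [ 594.8 -139.7   55.9] rot/row [-0.    -0.044 -0.   ]
   t [ 0.7 -0.   0.9]
   t [ 0.8 -0.   0.9]
n 2 to [ 594.7 -138.    54. ] rot/row [-0.    -0.044 -0.   ]
   t [ 0.7 -0.   1. ]
   t [ 0.8 -0.   1. ]
```

```bash
python3 -m jog '[{"tx":0.6,"ty":0,"tz":1,"ax":0,"ay":-0.0585,"az":0,"jaw":1},{"tx":0.7,"ty":0,"tz":1,"ax":0,"ay":-0.0585,"az":0,"jaw":1},{"tx":0.7,"ty":0,"tz":1,"ax":0,"ay":-0.0585,"az":0,"jaw":1},{"tx":0,"ty":0,"tz":0,"ax":0,"ay":0,"az":0,"jaw":1}]'
python3 -c "
from h import *
avg(3)"
python3 -m jog '[{"tx":0.9,"ty":0,"tz":1.2,"ax":0,"ay":-0.058,"az":0,"jaw":1},{"tx":1,"ty":0,"tz":1.2,"ax":0,"ay":-0.058,"az":0,"jaw":1},{"tx":1.1,"ty":0,"tz":1.1,"ax":0,"ay":-0.058,"az":0,"jaw":1},{"tx":0,"ty":0,"tz":0,"ax":0,"ay":0,"az":0,"jaw":1}]'
python3 -c "
from h import *
avg(3)"
```

```text
time_s: 16.7
eef_pos: [594.9, -145.5, 59.7]
ee_rot: [-0.126, 0.677, 0.716, 0.118]
force: [-0.6, -5.1, -5.0]
grip_width: 0.574
grip_force: 94.4
slot [-17.24   0.24  36.5 ] lean,yaw [19.97 -0.06] F jig [-5.   0.4 -4.2] std [0.03 0.01 0.02] 16.85 0.574332163464756
time_s: 17.35
eef_pos: [594.8, -141.2, 57.7]
ee_rot: [-0.063, 0.685, 0.724, 0.06]
force: [0.1, -4.1, -2.1]
grip_width: 0.576
grip_force: 94.7
slot [-16.81   0.09  36.63] lean,yaw [10.07 -0.05] F jig [-3.5  1.7 -0.3] std [0.01 0.01 0.01] 17.5 0.5754011789085968
```

```bash
python3 -m jog '[{"tx":0.7,"ty":0,"tz":1.0,"ax":0,"ay":-0.044,"az":0,"jaw":1},{"tx":0.8,"ty":0,"tz":1.0,"ax":0,"ay":-0.044,"az":0,"jaw":1},{"tx":0,"ty":0,"tz":0,"ax":0,"ay":0,"az":0,"jaw":1}]'
python3 -c "
from h import *
avg(3)"
python3 -m jog '[{"tx":0.7,"ty":0,"tz":1,"ax":0,"ay":-0.044,"az":0,"jaw":1},{"tx":0.8,"ty":0,"tz":1.0,"ax":0,"ay":-0.044,"az":0,"jaw":1},{"tx":0,"ty":0,"tz":0,"ax":0,"ay":0,"az":0,"jaw":1}]'
python3 -c "
from h import *
avg(3);print(sense()['wrist_torque']@Jr())"
```

```text
time_s: 17.88
eef_pos: [594.9, -139.2, 56.0]
ee_rot: [-0.032, 0.687, 0.726, 0.03]
force: [0.5, -2.2, 0.5]
grip_width: 0.571
grip_force: 95.0
slot [-16.57  -0.12  36.15] lean,yaw [ 5.1  -0.07] F jig [-1.2  0.5  1. ] std [0.02 0.   0.03] 18.025 0.5677056528298319
time_s: 18.4
eef_pos: [594.7, -137.4, 53.8]
ee_rot: [-0.0, 0.687, 0.726, 0.0]
force: [-0.1, -0.0, 2.7]
grip_width: 0.571
grip_force: 95.1
slot [-16.48  -0.05  35.65] lean,yaw [ 0.09 -0.08] F jig [2.2 0.4 2.5] std [0.02 0.01 0.01] 18.55 0.5772986657462962
[ 0.05993757 -0.38375098 -0.02828707]
```

```bash
cat > f.py <<'E'
from h import *
np.set_printoptions(precision=3,suppress=True)
s=sense();c=cam('wrist'); P=cloud(c); L=(P-JO)@Jr(); L[c['depth']==0]=np.nan
import sys
def top(L,lo,hi,xl,xh,nm):
    m=(L[...,0]>xl)&(L[...,0]<xh)&(abs(L[...,1])<20)&(L[...,2]>lo)&(L[...,2]<hi);Q=L[m]
    if len(Q)<30: print(nm,len(Q));return
    A=np.c_[Q[:,:2],np.ones(len(Q))]; k=np.linalg.lstsq(A,Q[:,2],rcond=None)[0]; print(nm,len(Q),'slope x,y deg',np.degrees(k[:2]),'z0',k[2],'med',np.median(Q,0))
top(L,82,102,2,22,'top(92)'); top(L,62,78,26,36,'grey(70)'); top(L,30,40,-50,50,'?')
m=(abs(L[...,1])<20)&(L[...,2]>45)&(L[...,2]<64)&(L[...,0]>25)&(L[...,0]<50);print('endface x',np.nanmedian(L[m],0),m.sum())
m=(abs(L[...,0])<17)&(abs(L[...,1])>44)&(abs(L[...,1])<54)&(L[...,2]<40)&(L[...,2]>30); print('rail z',np.nanmedian(L[m],0),m.sum())
E
python3 f.py
```

```text
top(92) 4321 slope x,y deg [0.259 0.132] z0 91.47482448451727 med [12.404  0.005 91.534]
grey(70) 1851 slope x,y deg [1.102 0.057] z0 69.27099072722655 med [31.194 -0.039 69.841]
? 625 slope x,y deg [-18.288   0.085] z0 45.24282649572974 med [41.572 -0.111 30.809]
endface x [39.076 -0.072 55.18 ] 924
rail z [ 2.106 48.177 35.507] 948
```

The module is nearly flat (0.3°). I'll press the hinge end down a little more and check the foot tab's reach.

```bash
cat >> f.py <<'E'
m=(abs(L[...,1])<5)&(L[...,2]>22)&(L[...,2]<50)&(L[...,0]>30)&(L[...,0]<60);Q=L[m];
for z in range(22,46,3):
    q=Q[(Q[:,2]>=z)&(Q[:,2]<z+3)]
    if len(q): print('tab z',z,len(q),'x',np.percentile(q[:,0],[2,50,98]))
cv2.imwrite('pics/w%d.png'%(100*s['time_s']),c['color'][:,:,::-1])
E
python3 f.py
python3 -m jog '[{"tx":0.4,"ty":0,"tz":1,"ax":0,"ay":-0.02,"az":0,"jaw":1},{"tx":0.3,"ty":0,"tz":1,"ax":0,"ay":-0.02,"az":0,"jaw":1},{"tx":0,"ty":0,"tz":0,"ax":0,"ay":0,"az":0,"jaw":1}]'
python3 -c "
from h import *
avg(3);print(sense()['wrist_torque']@Jr())"; python3 f.py; ls -t pics|head -1
```

```text
top(92) 4340 slope x,y deg [0.292 0.052] z0 91.47158726668661 med [12.435 -0.001 91.528]
grey(70) 1829 slope x,y deg [ 1.057 -0.065] z0 69.29547304205016 med [31.135 -0.05  69.834]
? 630 slope x,y deg [-19.821   0.608] z0 46.44481486830753 med [41.62  -0.119 30.864]
endface x [39.079 -0.074 55.457] 924
rail z [ 2.141 47.967 35.434] 947
tab z 25 14 x [47.487 47.605 47.831]
tab z 28 249 x [37.483 42.693 47.641]
tab z 31 91 x [37.724 42.908 47.479]
tab z 34 1 x [38.692 38.692 38.692]
tab z 37 22 x [38.808 39.074 39.372]
tab z 40 26 x [38.827 39.088 39.399]
tab z 43 31 x [38.717 39.175 39.413]
time_s: 19.02
eef_pos: [594.8, -137.1, 54.2]
ee_rot: [0.015, 0.687, 0.726, -0.014]
force: [-7.4, 3.5, 22.0]
grip_width: 0.574
grip_force: 97.8
slot [-16.87  -0.15  36.74] lean,yaw [-2.33 -0.06] F jig [ 4.6  8.4 22.2] std [0.01 0.01 0.  ] 19.175 0.5736346906931616
[ 1.61693354 -0.9694425   0.04544459]
top(92) 4241 slope x,y deg [-2.     0.032] z0 91.94980884241502 med [12.406 -0.051 91.526]
grey(70) 2425 slope x,y deg [-25.5     0.069] z0 83.8710572225598 med [29.323 -0.091 69.37 ]
? 231 slope x,y deg [-52.483  -0.203] z0 71.11619296703168 med [39.127  0.365 30.857]
endface x [39.655 -0.116 55.298] 961
rail z [ 2.249 47.931 35.49 ] 942
tab z 25 22 x [40.277 47.066 47.451]
tab z 28 335 x [36.936 42.177 47.213]
tab z 31 1 x [38.078 38.078 38.078]
tab z 34 2 x [38.624 38.676 38.729]
tab z 37 25 x [38.792 39.029 39.236]
tab z 40 33 x [38.871 39.201 39.523]
tab z 43 34 x [38.954 39.208 39.571]
w1917.png
```

The tab sticks out 8.3 mm, so the foot is at 0 and was already clicked. The extra push over-rotated the module by 2°, so I'm easing back to flat before letting go.

```bash
python3 -m jog '[{"tx":-0.3,"ty":0,"tz":-1,"ax":0,"ay":0.02,"az":0,"jaw":1},{"tx":-0.4,"ty":0,"tz":-0.8,"ax":0,"ay":0.02,"az":0,"jaw":1},{"tx":0,"ty":0,"tz":0,"ax":0,"ay":0,"az":0,"jaw":1}]'
python3 -c "
from h import *
avg(3);print(sense()['wrist_torque']@Jr())"; python3 f.py | head -4
```

```text
time_s: 19.6
eef_pos: [594.8, -137.9, 53.8]
ee_rot: [0.0, 0.688, 0.726, -0.0]
force: [-1.0, 2.5, 5.7]
grip_width: 0.573
grip_force: 95.4
slot [-16.91  -0.12  35.67] lean,yaw [-0.04 -0.07] F jig [1.7 1.2 5.9] std [0.01 0.   0.01] 19.75 0.5750164797726844
[ 0.15448045 -0.20231157 -0.12942265]
top(92) 4332 slope x,y deg [ 0.012 -0.014] z0 91.46969829004102 med [12.347 -0.032 91.472]
grey(70) 1841 slope x,y deg [1.963 0.144] z0 68.6496587082582 med [31.195 -0.079 69.705]
? 595 slope x,y deg [-21.825   0.689] z0 47.76368784509298 med [41.222  0.402 30.755]
endface x [38.703 -0.112 55.418] 939
```

View pics/w1917.png

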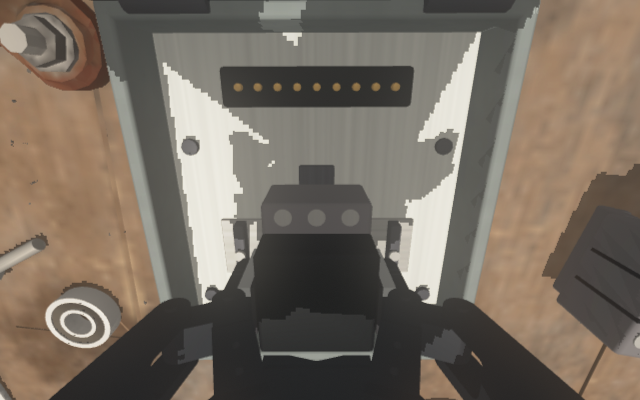

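The module sits flat between the end stops, with the tab at (317,175), and its height and slope match the seated pose. Releasing and lifting away.

```bash
python3 -m jog '[{"tx":0,"ty":0,"tz":0,"ax":0,"ay":0,"az":0,"jaw":-0.3},{"tx":0,"ty":0,"tz":0,"ax":0,"ay":0,"az":0,"jaw":-0.6},{"tx":0,"ty":0,"tz":0,"ax":0,"ay":0,"az":0,"jaw":-0.6},{"tx":0,"ty":0,"tz":-10,"ax":0,"ay":0,"az":0,"jaw":-0.6},{"tx":0,"ty":0,"tz":-20,"ax":0,"ay":0,"az":0,"jaw":-0.6}]'
python3 -m jog '[{"tx":0,"ty":0,"tz":-40,"ax":0,"ay":0,"az":0,"jaw":-0.6},{"tx":-20,"ty":0,"tz":-50,"ax":0,"ay":0,"az":0,"jaw":-0.6},{"tx":-50,"ty":0,"tz":-30,"ax":0,"ay":0,"az":0,"jaw":-0.6},{"tx":-50,"ty":0,"tz":0,"ax":0,"ay":0,"az":0,"jaw":-0.6},{"tx":0,"ty":0,"tz":0,"ax":0,"ay":0,"az":0,"jaw":-0.6}]'
python3 -m jog '[{"tx":0,"ty":0,"tz":0,"ax":0,"ay":0,"az":0,"jaw":-0.6},{"tx":0,"ty":0,"tz":0,"ax":0,"ay":0,"az":0,"jaw":-0.6}]'
python3 f.py
python3 - <<'E'
from h import *
np.set_printoptions(precision=1,suppress=True)
c=cam('side');save('side6.png',c);P=cloud(c)
for nm,ct,r,z0,z1 in [('tape',(612,191),80,15,35),('bearing',(422,-226),35,8,20),('lid',(590,30),160,150,260)]:
    m=(np.hypot(P[...,0]-ct[0],P[...,1]-ct[1])<r)&(P[...,2]>z0)&(P[...,2]<z1)&(c['depth']>0);Q=P[m]
    if len(Q)>9: b=cv2.minAreaRect(Q[:,:2].astype(np.float32)); print(nm,len(Q),np.array(b[0]),np.array(b[1]),Q.max(0))
E
```

```text
time_s: 20.42
eef_pos: [594.4, -137.6, 83.9]
ee_rot: [-0.0, 0.687, 0.726, -0.0]
force: [0.1, -0.1, -0.4]
grip_width: 0.801
grip_force: 0.0
time_s: 21.05
eef_pos: [600.8, -260.7, 204.0]
ee_rot: [0.001, 0.689, 0.725, -0.0]
force: [-0.0, 0.7, -0.7]
grip_width: 0.801
grip_force: 0.0
time_s: 21.3
eef_pos: [601.5, -256.3, 204.0]
ee_rot: [0.0, 0.687, 0.727, -0.0]
force: [-0.0, -0.2, 0.9]
grip_width: 0.801
grip_force: 0.0
top(92) 1608 slope x,y deg [0.052 0.095] z0 91.51669777883194 med [12.195 -0.143 91.552]
grey(70) 419 slope x,y deg [-1.661  0.253] z0 70.81116340152168 med [33.105  0.634 69.89 ]
? 0
endface x [nan nan nan] 0
rail z [ 0.34  47.072 35.49 ] 578
bearing 192 [ 422.  -225.3] [44.2 46.6] [ 446.3 -202.4   19.4]
lid 722 [629.   56.2] [ 73.5 107.1] [682.1  92.7 239.6]
  return np.nanmean(a, axis, out=out, keepdims=keepdims)
```

```bash
ls -t pics | head -2; python3 -c "
import cv2,glob
a=cv2.imread(sorted(glob.glob('pics/w21*.png'))[-1])[:260,150:500]; b=cv2.imread('pics/side6.png')[120:320,150:450]
cv2.imwrite('pics/fin.png',cv2.resize(cv2.hconcat([cv2.resize(a,(400,297)),cv2.resize(b,(400,297))]),None,fx=1,fy=1))"
```

```text
side6.png
w2130.png
```

View pics/fin.png

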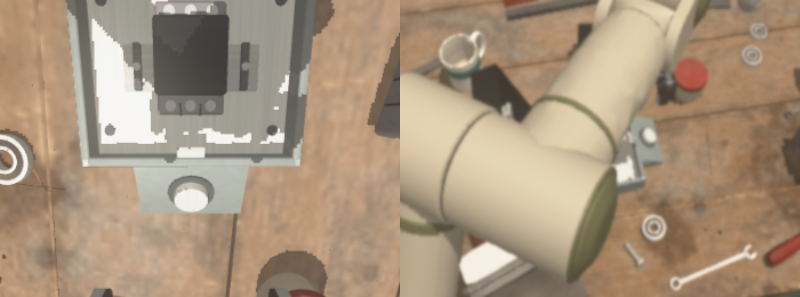

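The module sits flat and centred between the stops at (190,55). The lid is open and the gripper is clear. Handing in.

```bash
python3 -c "
from rig import finish_job
print(finish_job())"
```

```text
the job is handed in; nothing more can be done
None
```

I handed the job in at about 21 s: the lid is open and the module is clicked onto the rail, flat between the stops and released; the bearing has not moved, and the tape was hidden from the camera at the final check, though the arm never worked near it.

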